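# Height check of cast wax blocks at a bridge gauge

### The arm

A 7-joint arm with a two-finger parallel gripper is mounted at the origin on the work surface; the furniture and walls round the work are solid. World frame = base frame: x ahead of the robot, y to its left, z up, the work surface at z = 0. Lengths are in m, angles in rad, forces in N, time in s.
With the tool pointing down it reaches from about 0.425 to 0.875 m from the base axis. Payload 8.4 kg.
Tool frame: the origin (TCP) lies at the very end of the fingers, on their centre line; the grasp point (between the pads) lies 19 mm behind it; z points along the fingers, x is the direction in which the jaws open and shut, and the axes are right-handed (so a half turn about z gives the same grasp; the last joint's range is limited). The gripper opens to 87 mm and grips with 3 to 60 N. Pads are 19 mm wide; open, the fingers measure 117 mm over their backs; the gripper's body (75 mm by 190 mm) begins 51 mm behind the grasp point.
Start: joints at [1.155, 0.333, 0.04, 1.465, -0.013, 1.343, -0.059], TCP at [0.202, -0.618, 0.223] pointing down, gripper open.
Joint ranges: [-2.58, 2.58], [-0.38, 2.09], [-1.3, 1.39], [0.25, 2.4], [-1.5, 4.64], [0.08, 2.09], [-2.65, 2.65]. Speed limits (rad/s): [2.22, 2.22, 2.79, 2.79, 3.14, 3.14, 3.14].

### API

Orientations are given as a unit quaternion [w, x, y, z].
In Python, from plant import read_state, read_camera, camera_info, job_done gives the robot as it stands.
- The arm moves only by the tool step_arm, never from a script. Its argument "commands" is a list of rows, each an object with "delta_pos": the shift along the world's x, y, z in cm, a list of three; "rotation": the turn, a rotation vector about the world's x, y, z in degrees, a list of three; "hand": the finger opening in cm, from 0 to 8.7. In form: [{"delta_pos": [tx, ty, tz], "rotation": [ax, ay, az], "hand": hand}, ...]. A call has exactly 5 rows; each row is the pose to reach, as a shift and turn from the pose commanded when the call began; what a row does not reach only later rows make up. A row lasts 1/8 s, in which the tool goes at most 62.5 mm and 10.7 degrees, less where a joint would pass 70% of its speed; a pose out of reach is approached as far as the arm can. A call with a gripper value outside its range is refused whole. The fingers move at their own pace and stop on an object; "newtons" is the grip in N (left out, the last holds). Time passes only in rows, so rows that repeat a pose let the fingers close, or fill a call up. It gives the time, the measured TCP pose, the force and the opening at its end, in the units of the state.
- read_state(): the state, without advancing time (a new reading comes with each control period).
- read_camera(name): name is "scene" or "top" or "wrist"; returns the picture (400x640x3 uint8, red, green, blue); there is no depth.
- camera_info(name): a dict with "fovy" (degrees; the focal length in pixels is half the picture's height over the tangent of half this angle, whatever the lens; pixels are square), "cx", "cy" (the principal point, pixels), "xyz" and "orientation" of the camera in the world; the wrist camera has in their place "mount" (4x4, takes a point from camera to tool coordinates, whose origin is the TCP and whose axes are the tool frame's). Camera axes: x right, y down, z forward; pixel columns grow to the right and rows downward; lengths in m; the calibration is good to about 2 mm. A picture is of the moment at which its call begins: read the wrist's pose just before it. camera_info takes no time and is no camera call.
- job_done(): hands the job in, once; it reports no verdict.
The state is a dict: "clock": time; "joint_positions": joint angles; "joint_velocities": joint speeds; "tau": joint torques, N m; "tool_pos": TCP position; "orientation": TCP orientation; "ft_force": force on the tool from outside, world axes, zero at the start; "moment": the same for the moment, N m; "finger_gap": finger opening in m.
Only numpy, scipy, OpenCV 4.12 (cv2) and the standard library are available. Lean on these libraries where they do the work, as an engineer would, in place of code of your own. Each camera call takes 0.05 s, during which the arm holds its last target.

### The job

Check the two cast wax blocks in the height gauge: push each one along its lane against the yellow bridge bar, so that the one that is low enough slides under it until about half of it shows beyond the bar, and the one that is too tall is left standing against the bar. When both have been tried, draw the block that fits out on the far side of the bar (away from where it started) and stand it in the green tray, and take the too-tall block away into the red tray, each flat on its base and let go. Leave the other things on the bench as they are.

Things in the scene. Friction and masses are not known exactly. Their poses are not given: they have to be found in the camera images.
- gauge: grey base plate of the height gauge, fixed to the bench, 220 (its x) x 280 (its y) x 6 mm. Origin: centre of its underside, straight below the middle of the bar; z up. Two lanes marked with blue lines run along y, centred at x = -55 and +55 mm; blocks start on the -y side and are pushed to the +y (far) side. No guide rails
- gauge_bar: yellow bridge bar fixed across both lanes along the gauge's x, 220 x 10 x 10 mm. Origin: centre of its underside, 44 mm above the plate top (50 mm above the bench). It stands on two posts 12 mm thick (feet 18 mm) at the gauge's x = -100 and +100 mm, y = 0; screw heads on top reach 64 mm above the bench
- block_a: cream cast wax block, 40 mm wide (its x), 90 mm long (its y). One block is 40 mm high, the other 48 mm, otherwise alike: the gauge shows which is which. Origin: centre of the underside; z up. 0.11 to 0.22 kg. Starts on the gauge plate in one of the lanes, centre 74 to 98 mm on the -y side of the bar, long side along the lane within 0.08 rad
- block_b: cream cast wax block, 40 mm wide (its x), 90 mm long (its y). One block is 40 mm high, the other 48 mm, otherwise alike: the gauge shows which is which. Origin: centre of the underside; z up. 0.11 to 0.22 kg. Starts on the gauge plate in one of the lanes, centre 74 to 98 mm on the -y side of the bar, long side along the lane within 0.08 rad
- tray_green: green tray, 130 (its x) x 140 (its y) x 30 mm high, walls and floor 5 mm thick (inside 120 x 130 mm), fixed to the bench. Origin: centre of the underside; for the block that passes under the bar
- tray_red: red tray, 130 (its x) x 140 (its y) x 30 mm high, walls and floor 5 mm thick (inside 120 x 130 mm), fixed to the bench. Origin: centre of the underside; for the block that is too tall
- cap_blue: blue bottle cap, 38 mm across, 14 mm high; bystander, origin at the centre of its underside
- cap_white: white bottle cap filled with dark red wax, 38 mm across, 14 mm high; bystander, origin at the centre of its underside
- torch: small black torch lying down, 33 x 88 x 34 mm; bystander, origin at the centre of its underside, length along its y
- dye_bottle: brown dropper bottle, 27 mm across, 88 mm high; bystander, origin at the centre of its underside
- wax_jar: jar of white wax pellets with a red lid, 70 mm across, 84 mm high; bystander, origin at the centre of its underside
- tweezers: steel tweezers lying flat, 13 x 110 x 7 mm; bystander, origin at the centre of its underside, length along its y
Things that resemble listed ones, but are neither listed nor needed, are in the scene too. What is shaped like the block_a but blue or orange is not meant.

How it is judged:
On the way, in this order (a step that is already met when the one before it is completed fails the run):
1. both blocks tried, both on the gauge plate: the lower one under the bar with at least 20 mm of it beyond the bar, the taller one with its front within about 8 mm of the bar (y of block_b in the frame of gauge between -0.02 and 0.048 m and z of each of block_b, block_a in the frame of gauge below 0.012 m and y of block_a in the frame of gauge between -0.058 and -0.035 m), for 0.2 s.
2. the lower block has been drawn out past the bar on the far (+y) side, below the level of the bar's underside (y of block_b in the frame of gauge above 0.052 m and x of block_b in the frame of gauge between -0.09 and 0.09 m and z of block_b in the frame of gauge below 0.04 m).
At the end, for the whole second after the job is handed in: Block_b (40 mm) is in the green tray, block_a (48 mm) in the red tray, each at rest and let go: centre within 45 mm (x) and 50 mm (y) of the tray's centre in the tray's axes, underside less than 12 mm above the tray's underside, tilt under 0.15 rad (x of block_b in the frame of tray_green between -0.045 and 0.045 m and y of block_b in the frame of tray_green between -0.05 and 0.05 m and z of block_b in the frame of tray_green between 0 and 0.012 m and angle between each of block_b, block_a's own z axis and vertical below 0.15 rad and linear speed of each of block_b, block_a below 0.02 m/s and x of block_a in the frame of tray_red between -0.045 and 0.045 m and y of block_a in the frame of tray_red between -0.05 and 0.05 m and z of block_a in the frame of tray_red between 0 and 0.012 m); the robot touches nothing.
It fails at once if a bystander (cap, torch, dye bottle, jar, tweezers) is moved by more than 25 mm (distance of any of cap_blue, cap_white, torch, dye_bottle, wax_jar, tweezers from where it was at the start of the episode above 0.025 m).
It also fails if it takes over 72 s, if anything falls off the work surface, if the arm or the gripper's body presses on something with over 40 N, if the wrist force passes 120 N, or if a joint passes its speed limit or range.

## Working session

There is one attempt and no reset: what is moved stays moved. The work goes in short steps, Python scripts to look and compute and a tool call to move; the robot and the scene stay as the last step left them, time stands still between calls to the robot, and variables do not carry over. Pictures are saved under pics/ and viewed, and the job is handed in when it is done.

Besides the shell and the picture viewer there is one more tool, called after "Emit:" as a command line: name --argument value ..., lists and objects as JSON in quotes. step_arm: Moves the arm, as the interface text tells. Its arguments: {"type":"object","properties":{"commands":{"type":"array"},"newtons":{"type":"number"}},"required":["commands"]}

```bash
ls; mkdir -p pics; python3 - <<'E'
from plant import *
import cv2
s=read_state();print(s)
for n in ["scene","top","wrist"]:
    print(n,camera_info(n))
    cv2.imwrite(f"pics/{n}0.png",read_camera(n)[:,:,::-1])
E
```

```text
pics
{'clock': 0.0, 'joint_positions': array([ 1.15479258,  0.33394662,  0.0398727 ,  1.46629193, -0.01337476,
        1.34329027, -0.05848077]), 'joint_velocities': array([-8.25892278e-04,  5.30988342e-04,  5.53623135e-04,  6.01142386e-05,
       -8.21716978e-04, -4.98112975e-04, -1.30314498e-03]), 'tau': array([-2.71323188e-04, -6.56342125e+01,  1.33522857e+00, -4.03808606e+01,
       -5.97061822e-02,  4.46714787e-02,  1.52244570e-04]), 'tool_pos': array([ 0.20230948, -0.61721168,  0.22162607]), 'orientation': array([-4.32252399e-04,  8.09795688e-01, -5.86711382e-01, -7.14765870e-04]), 'ft_force': array([ 0.18659051, -0.53754623,  0.12014005]), 'moment': array([-0.02299317, -0.00149854,  0.02538862]), 'finger_gap': 0.08719645315817402}
scene {'fovy': 46.05844482836363, 'cx': 312.59963480325905, 'cy': 188.0989216973833, 'xyz': array([-0.13467245,  0.75814554,  0.7743058 ]), 'orientation': array([ 0.15727021, -0.28208417,  0.83515363, -0.4452112 ])}
top {'fovy': 51.56962797928522, 'cx': 317.3397121895393, 'cy': 196.5190507317765, 'xyz': array([ 0.38627473, -0.10531813,  1.16418272]), 'orientation': array([-0.05261757,  0.70796997, -0.70278703,  0.04582906])}
wrist {'fovy': 59.121898210512555, 'cx': 322.2599847173128, 'cy': 197.25956020894293, 'mount': array([[ 9.99999903e-01, -4.33680898e-04,  8.13126119e-05,
        -1.04146829e-03],
       [ 3.98802173e-04,  9.67200879e-01,  2.54012404e-01,
        -7.03253647e-02],
       [-1.88805957e-04, -2.54012347e-01,  9.67200957e-01,
        -1.62330009e-01],
       [ 0.00000000e+00,  0.00000000e+00,  0.00000000e+00,
         1.00000000e+00]])}
```

View pics/scene0.png

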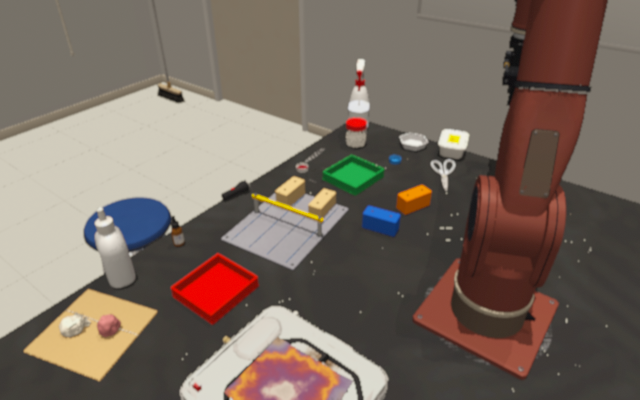

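View pics/top0.png

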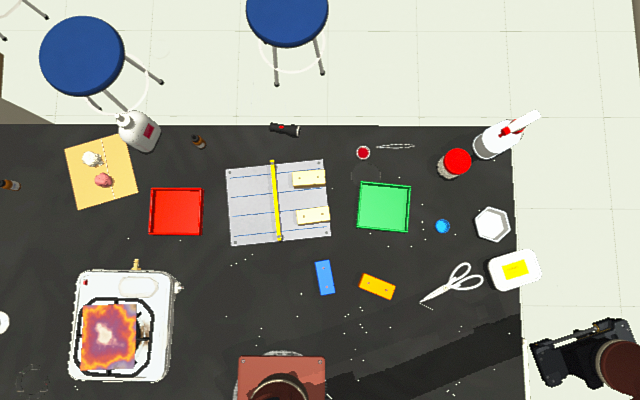

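View pics/wrist0.png

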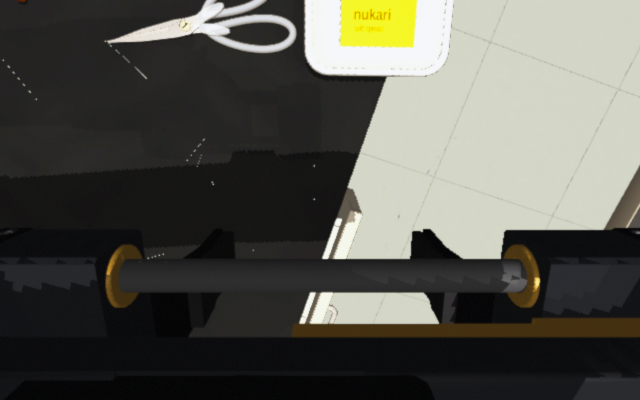

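The top view has world +x up and +y left. The gauge is at pixels (225–330, 160–245), with the bar from (273,160) to (280,240). The blocks are on the bar's right side at (310,178) and (313,215). The green tray is at (384,207) and the red tray at (176,212). Next I'll measure them.

```bash
cat > h.py <<'E'
import numpy as np, cv2
from scipy.spatial.transform import Rotation as R
from plant import *
def rot(q): return R.from_quat([q[1],q[2],q[3],q[0]])
def cam(n,s=None):
    c=camera_info(n); f=200/np.tan(np.radians(c["fovy"]/2))
    if n=="wrist":
        M=c["mount"]; T=rot(s["orientation"]).as_matrix()
        return f,c["cx"],c["cy"],T@M[:3,3]+s["tool_pos"],T@M[:3,:3]
    return f,c["cx"],c["cy"],np.array(c["xyz"]),rot(c["orientation"]).as_matrix()
def ray(C,u,z):
    f,cx,cy,p,Rm=C; u=np.atleast_2d(u).astype(float)
    d=np.c_[(u[:,0]-cx)/f,(u[:,1]-cy)/f,np.ones(len(u))]@Rm.T
    return p+d*((z-p[2])/d[:,2])[:,None]
def proj(C,P):
    f,cx,cy,p,Rm=C; q=(np.atleast_2d(P)-p)@Rm
    return np.c_[cx+f*q[:,0]/q[:,2],cy+f*q[:,1]/q[:,2]]
def hsv(im): return cv2.cvtColor(im,cv2.COLOR_RGB2HSV)
def blobs(m,amin=60):
    cs,_=cv2.findContours(m.astype(np.uint8),cv2.RETR_EXTERNAL,cv2.CHAIN_APPROX_NONE)
    return [c for c in cs if cv2.contourArea(c)>amin]
def rect(C,c,z):
    P=ray(C,c[:,0,:],z)[:,:2]
    (x,y),(w,h),a=cv2.minAreaRect((P*1000).astype(np.float32))
    return np.round([x,y,w,h,a],1)
E
python3 - <<'E'
from h import *
im=cv2.cvtColor(cv2.imread("pics/top0.png"),cv2.COLOR_BGR2RGB);H=hsv(im);C=cam("top")
h,s,v=[H[...,i].astype(int) for i in range(3)]
for name,m,z in [("red",((h<5)|(h>175))&(s>180)&(v>90),.03),("green",(h>50)&(h<80)&(s>150)&(v>60),.03),("bar",(h>22)&(h<32)&(s>180)&(v>120),.06),("cream",(h>12)&(h<28)&(s>40)&(s<140)&(v>150),.05),("grey",(s<70)&(v>110)&(v<215),.006)]:
    for c in blobs(m):
        x,y,w,hh=cv2.boundingRect(c)
        print(name,(x,y,w,hh),rect(C,c,z))
cv2.imwrite("pics/crop.png",cv2.resize(im[130:260,140:430,::-1],None,fx=2.7,fy=2.7,interpolation=cv2.INTER_CUBIC))
E
```

```text
red (148, 188, 56, 47) [5.028e+02 2.968e+02 1.277e+02 1.493e+02 4.000e-01]
red (444, 148, 27, 27) [ 648.4 -482.8   72.3   74.4   87.5]
green (356, 181, 55, 52) [ 519.3 -275.3  141.9  131.7   84.4]
bar (360, 274, 35, 25) [ 305.7 -251.8   85.    35.2   68.4]
bar (502, 260, 26, 20) [ 352.3 -612.7   35.5   60.2   17.5]
bar (271, 164, 10, 72) [533.1  19.2 194.1   9.4   6.4]
cream (64, 133, 74, 77) [612.1 504.  179.2 171.3  17.3]
grey (107, 356, 31, 17) [ 87.1 426.8  29.2  81.4  17.6]
grey (264, 350, 39, 6) [125.1  -4.7  12.9 102.1   0.6]
grey (123, 304, 14, 12) [233.6 417.4  29.2  37.    0.5]
grey (86, 269, 98, 111) [253.5 360.  361.8 186.5  38.7]
grey (486, 209, 23, 31) [ 478.  -597.7   86.5   48.2   10.8]
grey (241, 165, 39, 77) [524.8  78.7 219.8 103.6   9.1]
grey (437, 156, 21, 23) [ 629.7 -454.7   66.7   38.1   34.5]
grey (472, 131, 26, 28) [ 695.  -565.3   77.9   55.2   27.6]
grey (121, 116, 15, 14) [757.3 456.2  31.   39.7  55. ]
grey (123, 112, 37, 40) [731.3 409.3  85.6  99.8  61.1]
grey (99, 88, 29, 24) [832.8 503.3 104.3  21.7  53.5]
grey (124, 53, 22, 20) [942.9 456.7  84.6  20.6  51.9]
grey (0, 52, 55, 72) [831.6 814.  286.  123.2  39.3]
grey (270, 45, 10, 43) [939.3  32.  132.8  23.1   6.7]
grey (312, 26, 13, 47) [ 9.922e+02 -9.190e+01  1.454e+02  3.580e+01  3.000e-01]
grey (634, 0, 6, 52) [ 1070.5 -1039.5    14.8   163.6    84.3]
grey (21, 0, 29, 20) [1119.3  767.7  108.5   13.8   52.6]
```

View pics/crop.png

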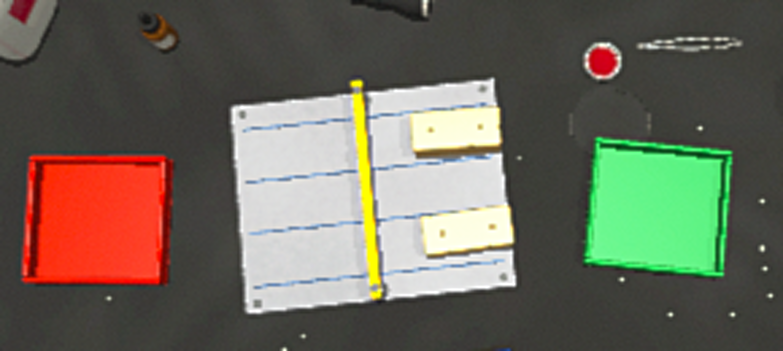

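```bash
python3 - <<'E'
from h import *
im=cv2.cvtColor(cv2.imread("pics/top0.png"),cv2.COLOR_BGR2RGB);H=hsv(im);C=cam("top")
k=np.array([[233,107],[492,80],[516,286],[247,313]])/2.7+[140,130]
P=ray(C,k,.006)[:,:2];print(P.round(4),P.mean(0))
e=[P[1]-P[0],P[2]-P[3],P[0]-P[3],P[1]-P[2]]
for d in e: print(np.linalg.norm(d).round(4),np.degrees(np.arctan2(d[1],d[0])).round(2))
for (u,v) in [(300,178),(312,190),(305,170),(270,190)]: print(H[v,u])
h,s,v=[H[...,i].astype(int) for i in range(3)]
m=(h>10)&(h<32)&(s>25)&(s<150)&(v>190); m[:, :285]=0; m[:,335:]=0;m[:160]=0;m[240:]=0
for c in blobs(m,30):
    print(cv2.boundingRect(c),rect(C,c,.05))
# yellow bar ends: full
E
```

```text
[[ 0.6245  0.1672]
 [ 0.6553 -0.1066]
 [ 0.438  -0.1328]
 [ 0.4082  0.1444]] [0.53150542 0.0180396 ]
0.2756 -83.58
0.2788 -83.86
0.2175 6.02
0.2189 6.86
[ 28  98 228]
[ 15   5 226]
[100  50 169]
[113   5 204]
(295, 206, 35, 18) [493.5 -80.6  38.7  90.5   9.5]
(291, 169, 35, 17) [595.7 -68.   39.8  90.8   5.4]
```

```bash
cat >> h.py <<'E'
G=np.array([.5315,.018]);GY=6.3
def g2w(p,G=G,a=GY):
    a=np.radians(a); return np.array([[np.cos(a),-np.sin(a)],[np.sin(a),np.cos(a)]])@np.array(p)+G
def w2g(p,G=G,a=GY):
    a=np.radians(a); return np.array([[np.cos(a),np.sin(a)],[-np.sin(a),np.cos(a)]])@(np.array(p)-G)
def st():
    s=read_state(); T=rot(s["orientation"]).as_matrix()
    print("t",round(s["clock"],2),"tcp",s["tool_pos"].round(4),"yaw",np.degrees(np.arctan2(T[1,0],T[0,0])).round(2),"tiltz",T[:,2].round(3),"F",s["ft_force"].round(1),"gap",round(s["finger_gap"],4),"g",w2g(s["tool_pos"][:2]).round(4))
    return s
E
python3 - <<'E'
from h import *
s=st()
print(w2g([.4935,-.0806]),w2g([.5957,-.068]))
t=np.array([.4976,-.1053]);print((t-s["tool_pos"][:2])*100)
E
```

```text
t 0.15 tcp [ 0.2023 -0.6173  0.2219] yaw -71.85 tiltz [-0.     0.001 -1.   ] F [-0.5  0.7 -0.6] gap 0.0871 g [-0.3969 -0.5954]
[-0.04859032 -0.09383465] [ 0.05437514 -0.09252558]
[29.52722402 51.20300114]
```

Emit:
step_arm --commands '[{"delta_pos": [3, 5.1, 0], "rotation": [0, 0, 7.8], "hand": 8.7}, {"delta_pos": [6, 10.2, 0], "rotation": [0, 0, 15.6], "hand": 8.7}, {"delta_pos": [9, 15.3, 0], "rotation": [0, 0, 23.4], "hand": 8.7}, {"delta_pos": [12, 20.4, 0], "rotation": [0, 0, 31.2], "hand": 8.7}, {"delta_pos": [15, 25.5, 0], "rotation": [0, 0, 39], "hand": 8.7}]' --newtons 15

```text
clock: 0.78
tool_pos: [0.3531, -0.3608, 0.2225]
orientation: [0.0, 0.96, -0.281, -0.0]
ft_force: [1.1, -1.0, -0.5]
finger_gap: 0.0871
```

Emit:
step_arm --commands '[{"delta_pos": [3, 5.1, -1], "rotation": [0, 0, 7.8], "hand": 8.7}, {"delta_pos": [6, 10.2, -2], "rotation": [0, 0, 15.6], "hand": 8.7}, {"delta_pos": [9, 15.3, -4], "rotation": [0, 0, 23.4], "hand": 8.7}, {"delta_pos": [12, 20.4, -6], "rotation": [0, 0, 31.2], "hand": 8.7}, {"delta_pos": [14.5, 25.7, -7], "rotation": [0, 0, 39.2], "hand": 8.7}]'

```text
clock: 1.4
tool_pos: [0.4976, -0.1039, 0.1515]
orientation: [-0.0, 0.998, 0.057, -0.0]
ft_force: [0.4, -1.1, 0.5]
finger_gap: 0.0872
```

```bash
python3 - <<'E'
from h import *
s=st()
im=read_camera("wrist");cv2.imwrite("pics/w1.png",im[:,:,::-1])
C=cam("wrist",s)
st()
E
```

```text
t 1.4 tcp [ 0.4976 -0.1039  0.1515] yaw 6.59 tiltz [-0.001  0.    -1.   ] F [ 0.4 -1.1  0.5] gap 0.0872 g [-0.047  -0.1175]
t 1.45 tcp [ 0.5    -0.0952  0.151 ] yaw 7.47 tiltz [ 0.     0.004 -1.   ] F [ 1.1  7.3 -0.9] gap 0.0872 g [-0.0438 -0.109 ]
```

View pics/w1.png

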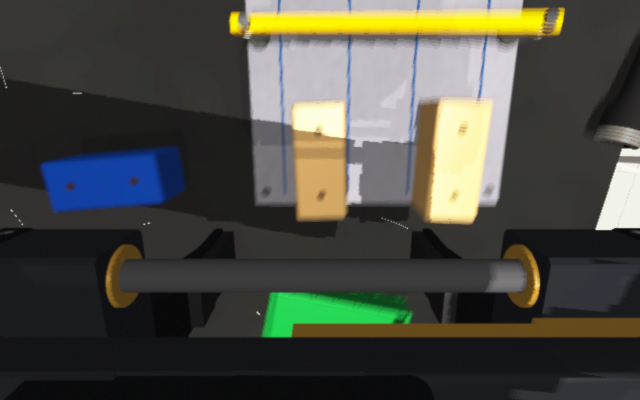

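The wrist view shows both blocks below the bar: inner at pixels (293–346, 100–220), outer at (418–490, 98–222). The jaws are lined up behind the inner block, so I'll descend and grip its rear end.

Emit:
step_arm --commands '[{"delta_pos": [0, 0, -4], "rotation": [0, 0, 0], "hand": 8.7}, {"delta_pos": [0, 0, -8], "rotation": [0, 0, 0], "hand": 8.7}, {"delta_pos": [0, 0, -11], "rotation": [0, 0, 0], "hand": 8.7}, {"delta_pos": [0, 0, -13], "rotation": [0, 0, 0], "hand": 8.7}, {"delta_pos": [0, 0, -13.7], "rotation": [0, 0, 0], "hand": 8.7}]'

```text
clock: 2.08
tool_pos: [0.4965, -0.1056, 0.0144]
orientation: [-0.0, 0.998, 0.055, -0.001]
ft_force: [0.2, 0.7, 0.9]
finger_gap: 0.0873
```

Emit:
step_arm --commands '[{"delta_pos": [0, 0, 0], "rotation": [0, 0, 0], "hand": 7}, {"delta_pos": [0, 0, 0], "rotation": [0, 0, 0], "hand": 3.5}, {"delta_pos": [0, 0, 0], "rotation": [0, 0, 0], "hand": 3.5}, {"delta_pos": [0, 0, 0], "rotation": [0, 0, 0], "hand": 3.5}, {"delta_pos": [0, 0, 0], "rotation": [0, 0, 0], "hand": 3.5}]' --newtons 10

```text
clock: 2.7
tool_pos: [0.4975, -0.1057, 0.0157]
orientation: [0.0, 0.998, 0.055, 0.0]
ft_force: [-0.5, -0.8, 1.1]
finger_gap: 0.045
```

```bash
python3 - <<'E'
from h import *
s=st()
im=read_camera("top");cv2.imwrite("pics/t1.png",cv2.resize(im[130:260,140:430,::-1],None,fx=2.7,fy=2.7))
E
```

```text
t 2.7 tcp [ 0.4975 -0.1057  0.0157] yaw 6.35 tiltz [ 0. -0. -1.] F [-0.5 -0.8  1.1] gap 0.045 g [-0.0473 -0.1192]
```

View pics/t1.png

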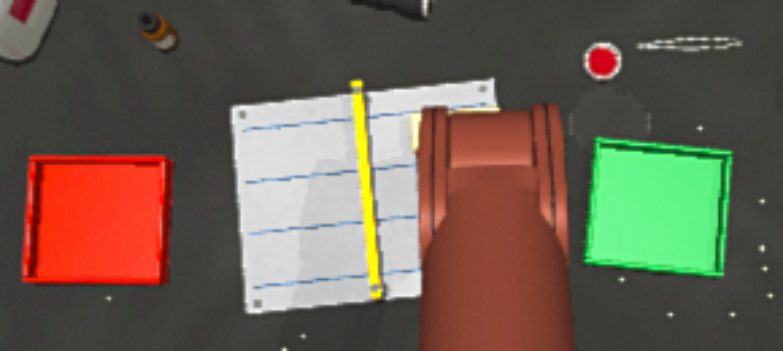

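The arm hides the block from above, so I'll go by finger gap and force while closing.

Emit:
step_arm --commands '[{"delta_pos": [0, 0, 0], "rotation": [0, 0, 0], "hand": 3.5}, {"delta_pos": [0, 0, 0], "rotation": [0, 0, 0], "hand": 3.5}, {"delta_pos": [0, 0, 0], "rotation": [0, 0, 0], "hand": 3.5}, {"delta_pos": [0, 0, 0], "rotation": [0, 0, 0], "hand": 3.5}, {"delta_pos": [0, 0, 0], "rotation": [0, 0, 0], "hand": 3.5}]'

```text
clock: 3.38
tool_pos: [0.4972, -0.1058, 0.0156]
orientation: [0.0, 0.998, 0.055, -0.0]
ft_force: [-3.4, -0.9, 5.6]
finger_gap: 0.0401
```

Emit:
step_arm --commands '[{"delta_pos": [-0.09, 0.8, 0], "rotation": [0, 0, 0], "hand": 3.5}, {"delta_pos": [-0.18, 1.6, 0], "rotation": [0, 0, 0], "hand": 3.5}, {"delta_pos": [-0.27, 2.4, 0], "rotation": [0, 0, 0], "hand": 3.5}, {"delta_pos": [-0.35, 3.2, 0], "rotation": [0, 0, 0], "hand": 3.5}, {"delta_pos": [-0.4, 3.6, 0], "rotation": [0, 0, 0], "hand": 3.5}]'

```text
clock: 4.0
tool_pos: [0.4936, -0.0689, 0.0157]
orientation: [0.0, 0.998, 0.056, 0.0]
ft_force: [0.2, -3.1, 1.9]
finger_gap: 0.0406
```

Emit:
step_arm --commands '[{"delta_pos": [-0.02, 0.2, 0], "rotation": [0, 0, 0], "hand": 3.5}, {"delta_pos": [-0.04, 0.4, 0], "rotation": [0, 0, 0], "hand": 3.5}, {"delta_pos": [-0.06, 0.6, 0], "rotation": [0, 0, 0], "hand": 3.5}, {"delta_pos": [-0.08, 0.8, 0], "rotation": [0, 0, 0], "hand": 3.5}, {"delta_pos": [-0.11, 1.0, 0], "rotation": [0, 0, 0], "hand": 3.5}]'

```text
clock: 4.62
tool_pos: [0.4925, -0.0596, 0.0156]
orientation: [0.0, 0.998, 0.055, 0.0]
ft_force: [-0.0, -2.9, 4.3]
finger_gap: 0.0408
```

```bash
python3 - <<'E'
from h import *
s=st();im=read_camera("wrist");cv2.imwrite("pics/w2.png",im[:,:,::-1])
E
```

```text
t 4.62 tcp [ 0.4925 -0.0596  0.0156] yaw 6.34 tiltz [ 0. -0. -1.] F [-0.  -2.9  4.3] gap 0.0408 g [-0.0473 -0.0729]
```

View pics/w2.png

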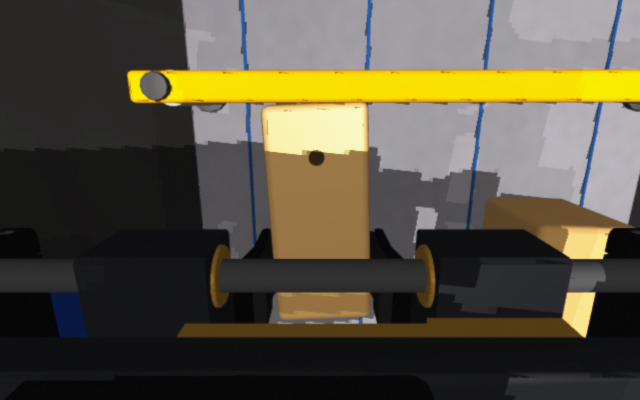

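The block's front edge (row 103) is right at the bar's near edge, so I'll push on slowly and watch the force.

Emit:
step_arm --commands '[{"delta_pos": [-0.01, 0.1, 0], "rotation": [0, 0, 0], "hand": 3.5}, {"delta_pos": [-0.02, 0.2, 0], "rotation": [0, 0, 0], "hand": 3.5}, {"delta_pos": [-0.04, 0.4, 0], "rotation": [0, 0, 0], "hand": 3.5}, {"delta_pos": [-0.06, 0.6, 0], "rotation": [0, 0, 0], "hand": 3.5}, {"delta_pos": [-0.06, 0.6, 0], "rotation": [0, 0, 0], "hand": 3.5}]'

```text
clock: 5.3
tool_pos: [0.4918, -0.0532, 0.0156]
orientation: [-0.0, 0.998, 0.056, -0.0]
ft_force: [0.1, -3.5, 5.3]
finger_gap: 0.0402
```

```bash
python3 - <<'E'
from h import *
s=st();im=read_camera("wrist");cv2.imwrite("pics/w3.png",im[:,:,::-1])
E
```

```text
t 5.3 tcp [ 0.4918 -0.0532  0.0156] yaw 6.37 tiltz [-0.  0. -1.] F [ 0.1 -3.5  5.3] gap 0.0402 g [-0.0473 -0.0664]
```

View pics/w3.png

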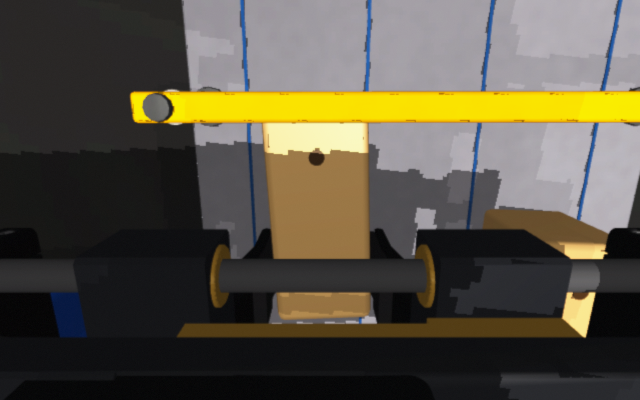

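It slid under freely with no rise in force, so the inner block is the low one (block_b). I'll push it on until half shows beyond the bar.

Emit:
step_arm --commands '[{"delta_pos": [-0.09, 0.8, 0], "rotation": [0, 0, 0], "hand": 3.5}, {"delta_pos": [-0.18, 1.6, 0], "rotation": [0, 0, 0], "hand": 3.5}, {"delta_pos": [-0.27, 2.4, 0], "rotation": [0, 0, 0], "hand": 3.5}, {"delta_pos": [-0.36, 3.2, 0], "rotation": [0, 0, 0], "hand": 3.5}, {"delta_pos": [-0.44, 4.0, 0], "rotation": [0, 0, 0], "hand": 3.5}]'

```text
clock: 5.98
tool_pos: [0.4874, -0.0136, 0.0156]
orientation: [0.0, 0.998, 0.055, 0.0]
ft_force: [1.4, -5.0, 6.0]
finger_gap: 0.0405
```

Emit:
step_arm --commands '[{"delta_pos": [0, 0, 0], "rotation": [0, 0, 0], "hand": 3.5}, {"delta_pos": [0, 0, 0], "rotation": [0, 0, 0], "hand": 6.5}, {"delta_pos": [0, 0, 0], "rotation": [0, 0, 0], "hand": 6.5}, {"delta_pos": [0, 0, 0], "rotation": [0, 0, 0], "hand": 6.5}, {"delta_pos": [0, 0, 0], "rotation": [0, 0, 0], "hand": 6.5}]'

```text
clock: 6.6
tool_pos: [0.4872, -0.0136, 0.0154]
orientation: [-0.0, 0.998, 0.055, -0.0]
ft_force: [-0.4, -0.2, 0.2]
finger_gap: 0.0638
```

```bash
python3 - <<'E'
from h import *
s=st();im=read_camera("wrist");cv2.imwrite("pics/w4.png",im[:,:,::-1])
E
```

```text
t 6.6 tcp [ 0.4872 -0.0136  0.0154] yaw 6.35 tiltz [-0.  0. -1.] F [-0.4 -0.2  0.2] gap 0.0638 g [-0.0475 -0.0266]
```

View pics/w4.png

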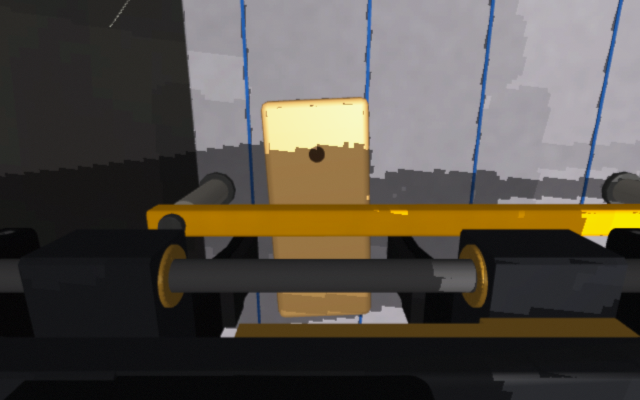

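The block now sticks out beyond the bar, its front at row 100 and the bar at rows 205–235. Next is the outer block.

Emit:
step_arm --commands '[{"delta_pos": [0, 0, 4], "rotation": [0, 0, 0], "hand": 6.5}, {"delta_pos": [0, -1, 9], "rotation": [0, 0, 0], "hand": 8.7}, {"delta_pos": [4, -4, 10], "rotation": [0, 0, 0], "hand": 8.7}, {"delta_pos": [8, -7, 10], "rotation": [0, 0, 0], "hand": 8.7}, {"delta_pos": [11.1, -7.9, 9], "rotation": [0, 0, 0], "hand": 8.7}]'

```text
clock: 7.28
tool_pos: [0.6002, -0.0957, 0.1062]
orientation: [0.001, 0.999, 0.054, 0.001]
ft_force: [0.2, 0.0, -0.5]
finger_gap: 0.0862
```

Emit:
step_arm --commands '[{"delta_pos": [0, 0, 0], "rotation": [0, 0, 0], "hand": 8.7}, {"delta_pos": [0, 0, -3], "rotation": [0, 0, 0], "hand": 8.7}, {"delta_pos": [0, 0, -6], "rotation": [0, 0, 0], "hand": 8.7}, {"delta_pos": [0, 0, -8], "rotation": [0, 0, 0], "hand": 8.7}, {"delta_pos": [0, 0, -9], "rotation": [0, 0, 0], "hand": 8.7}]'

```text
clock: 7.9
tool_pos: [0.5977, -0.0924, 0.0147]
orientation: [-0.0, 0.998, 0.056, -0.001]
ft_force: [0.0, -0.3, 0.6]
finger_gap: 0.0872
```

```bash
python3 - <<'E'
from h import *
s=st();im=read_camera("wrist");cv2.imwrite("pics/w5.png",im[:,:,::-1])
E
```

```text
t 7.9 tcp [ 0.5977 -0.0924  0.0147] yaw 6.37 tiltz [-0.001  0.    -1.   ] F [ 0.  -0.3  0.6] gap 0.0872 g [ 0.0537 -0.117 ]
```

View pics/w5.png

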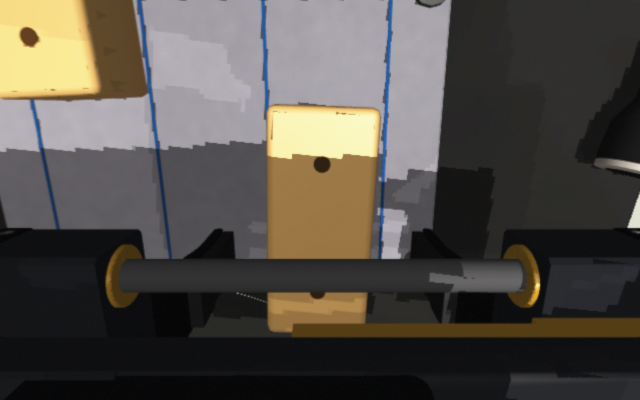

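Emit:
step_arm --commands '[{"delta_pos": [0, 0, 0], "rotation": [0, 0, 0], "hand": 3.5}, {"delta_pos": [0, 0, 0], "rotation": [0, 0, 0], "hand": 3.5}, {"delta_pos": [0, 0, 0], "rotation": [0, 0, 0], "hand": 3.5}, {"delta_pos": [0, 0, 0], "rotation": [0, 0, 0], "hand": 3.5}, {"delta_pos": [0, 0, 0], "rotation": [0, 0, 0], "hand": 3.5}]' --newtons 8

```text
clock: 8.57
tool_pos: [0.5984, -0.0927, 0.0157]
orientation: [0.0, 0.998, 0.055, 0.0]
ft_force: [-1.2, -0.1, 0.9]
finger_gap: 0.0452
```

Emit:
step_arm --commands '[{"delta_pos": [0, 0, 0], "rotation": [0, 0, 0], "hand": 3.5}, {"delta_pos": [0, 0, 0], "rotation": [0, 0, 0], "hand": 3.5}, {"delta_pos": [0, 0, 0], "rotation": [0, 0, 0], "hand": 3.5}, {"delta_pos": [0, 0, 0], "rotation": [0, 0, 0], "hand": 3.5}, {"delta_pos": [0, 0, 0], "rotation": [0, 0, 0], "hand": 3.5}]'

```text
clock: 9.2
tool_pos: [0.5982, -0.0928, 0.0156]
orientation: [0.0, 0.998, 0.055, -0.0]
ft_force: [-3.2, -0.9, 2.8]
finger_gap: 0.0396
```

Emit:
step_arm --commands '[{"delta_pos": [-0.09, 0.8, 0], "rotation": [0, 0, 0], "hand": 3.5}, {"delta_pos": [-0.18, 1.6, 0], "rotation": [0, 0, 0], "hand": 3.5}, {"delta_pos": [-0.27, 2.4, 0], "rotation": [0, 0, 0], "hand": 3.5}, {"delta_pos": [-0.35, 3.2, 0], "rotation": [0, 0, 0], "hand": 3.5}, {"delta_pos": [-0.4, 3.6, 0], "rotation": [0, 0, 0], "hand": 3.5}]'

```text
clock: 9.82
tool_pos: [0.5944, -0.0557, 0.0156]
orientation: [-0.0, 0.998, 0.056, 0.0]
ft_force: [1.0, -2.6, 0.9]
finger_gap: 0.0397
```

```bash
python3 - <<'E'
from h import *
s=st();im=read_camera("wrist");cv2.imwrite("pics/w6.png",im[:,:,::-1])
E
```

```text
t 9.82 tcp [ 0.5944 -0.0557  0.0156] yaw 6.4 tiltz [ 0.  0. -1.] F [ 1.  -2.6  0.9] gap 0.0397 g [ 0.0544 -0.0801]
```

View pics/w6.png

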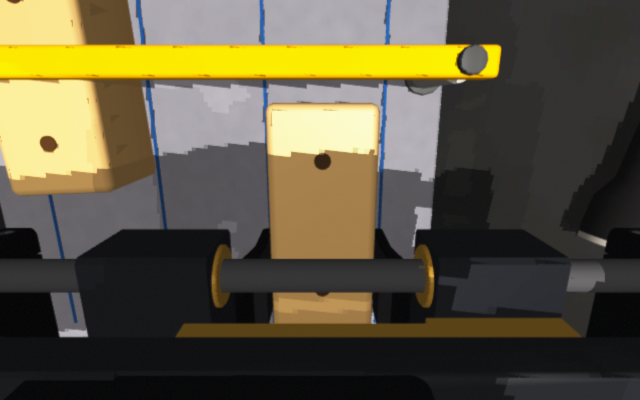

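The gap to the bar is about 25 px, roughly 7 mm. I'll approach slowly and watch the y force.

Emit:
step_arm --commands '[{"delta_pos": [-0.02, 0.2, 0], "rotation": [0, 0, 0], "hand": 3.5}, {"delta_pos": [-0.04, 0.4, 0], "rotation": [0, 0, 0], "hand": 3.5}, {"delta_pos": [-0.06, 0.55, 0], "rotation": [0, 0, 0], "hand": 3.5}, {"delta_pos": [-0.07, 0.65, 0], "rotation": [0, 0, 0], "hand": 3.5}, {"delta_pos": [-0.08, 0.7, 0], "rotation": [0, 0, 0], "hand": 3.5}]'

```text
clock: 10.5
tool_pos: [0.5936, -0.0497, 0.0155]
orientation: [0.0, 0.998, 0.055, 0.0]
ft_force: [0.5, -2.0, 1.1]
finger_gap: 0.0403
```

```bash
python3 - <<'E'
from h import *
s=st();im=read_camera("wrist");cv2.imwrite("pics/w7.png",im[:,:,::-1])
E
```

```text
t 10.5 tcp [ 0.5936 -0.0497  0.0155] yaw 6.35 tiltz [ 0. -0. -1.] F [ 0.5 -2.   1.1] gap 0.0403 g [ 0.0543 -0.0741]
```

View pics/w7.png

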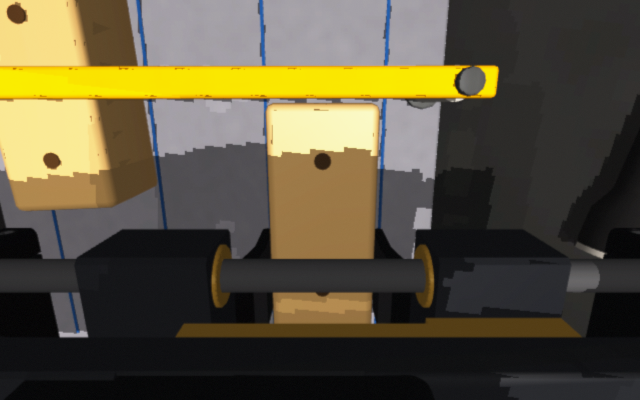

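Emit:
step_arm --commands '[{"delta_pos": [-0.01, 0.1, 0], "rotation": [0, 0, 0], "hand": 3.5}, {"delta_pos": [-0.02, 0.15, 0], "rotation": [0, 0, 0], "hand": 3.5}, {"delta_pos": [-0.02, 0.2, 0], "rotation": [0, 0, 0], "hand": 3.5}, {"delta_pos": [-0.03, 0.25, 0], "rotation": [0, 0, 0], "hand": 3.5}, {"delta_pos": [-0.03, 0.3, 0], "rotation": [0, 0, 0], "hand": 3.5}]' --newtons 5

```text
clock: 11.18
tool_pos: [0.5934, -0.0482, 0.0155]
orientation: [0.001, 0.998, 0.055, 0.0]
ft_force: [0.6, -7.3, -0.1]
finger_gap: 0.0398
```

```bash
python3 - <<'E'
from h import *
s=st();im=read_camera("wrist");cv2.imwrite("pics/w8.png",im[:,:,::-1])
E
```

```text
t 11.18 tcp [ 0.5934 -0.0482  0.0155] yaw 6.28 tiltz [ 0.    -0.002 -1.   ] F [ 0.6 -7.3 -0.1] gap 0.0398 g [ 0.0543 -0.0726]
```

View pics/w8.png

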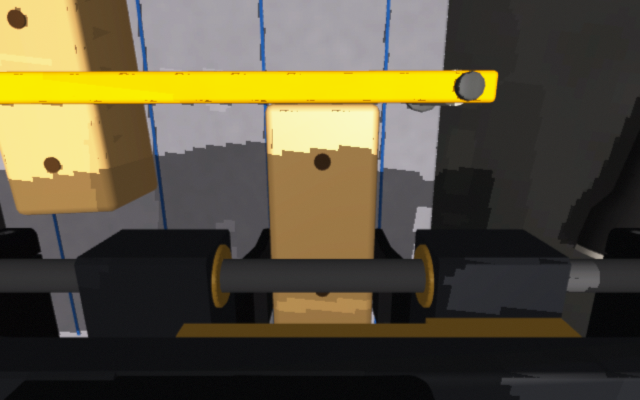

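The block stopped against the bar: 3 mm commanded, 1.5 mm moved, with 7 N of reaction. So the outer block is the tall one, block_a. I'll release it and go to the far side of block_b.

Emit:
step_arm --commands '[{"delta_pos": [0, -0.1, 0], "rotation": [0, 0, 0], "hand": 3.5}, {"delta_pos": [0, -0.1, 0], "rotation": [0, 0, 0], "hand": 6.5}, {"delta_pos": [0, -0.1, 0], "rotation": [0, 0, 0], "hand": 6.5}, {"delta_pos": [0, -0.1, 0], "rotation": [0, 0, 0], "hand": 6.5}, {"delta_pos": [0, -0.1, 0], "rotation": [0, 0, 0], "hand": 6.5}]'

```text
clock: 11.85
tool_pos: [0.5932, -0.0473, 0.0155]
orientation: [-0.0, 0.998, 0.056, -0.0]
ft_force: [0.1, -0.2, 0.2]
finger_gap: 0.0638
```

Emit:
step_arm --commands '[{"delta_pos": [0, 0, 4], "rotation": [0, 0, 0], "hand": 6.5}, {"delta_pos": [0, 0, 9], "rotation": [0, 0, 0], "hand": 6.5}, {"delta_pos": [-3, 2, 10.5], "rotation": [0, 0, 0], "hand": 6.5}, {"delta_pos": [-7, 5.5, 10.5], "rotation": [0, 0, 0], "hand": 6.5}, {"delta_pos": [-11.2, 9.2, 10.5], "rotation": [0, 0, 0], "hand": 6.5}]'

```text
clock: 12.48
tool_pos: [0.4803, 0.0453, 0.1208]
orientation: [-0.0, 0.998, 0.055, 0.0]
ft_force: [0.4, 1.3, 0.4]
finger_gap: 0.0649
```

```bash
python3 - <<'E'
from h import *
s=st();im=read_camera("top");cv2.imwrite("pics/t9.png",cv2.resize(im[130:260,140:430,::-1],None,fx=2.7,fy=2.7))
st(); s=read_state()
im=read_camera("wrist");cv2.imwrite("pics/w9.png",im[:,:,::-1]);st();print(g2w([-.0475,.032]))
E
```

```text
t 12.47 tcp [0.4803 0.0453 0.1208] yaw 6.31 tiltz [ 0.001  0.    -1.   ] F [0.4 1.3 0.4] gap 0.0649 g [-0.0479  0.0327]
t 12.53 tcp [0.4749 0.0507 0.1202] yaw 6.68 tiltz [-0.003  0.    -1.   ] F [-4.2  6.  -1.2] gap 0.0649 g [-0.0527  0.0387]
t 12.57 tcp [0.4775 0.0484 0.1206] yaw 6.69 tiltz [-0.001 -0.001 -1.   ] F [-0.7 -0.5 -0.2] gap 0.0651 g [-0.0504  0.0361]
[0.48077536 0.04459437]
```

View pics/t9.png

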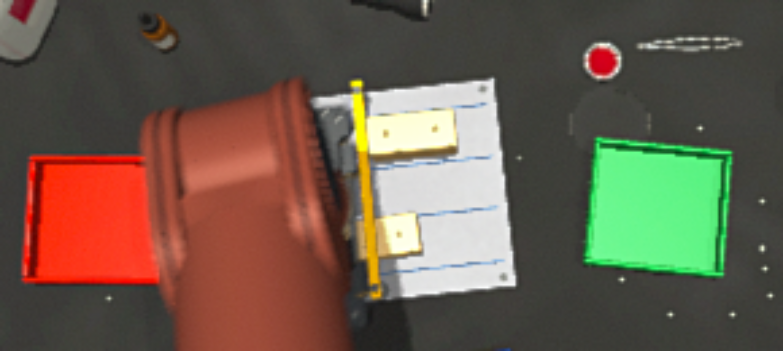

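View pics/w9.png

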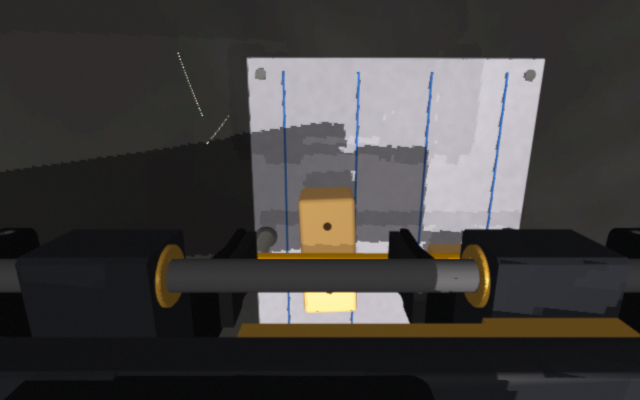

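Top view: block_a stands against the bar at crop (368–457, 112–155), and block_b is halfway under it. I'll descend onto block_b's far end.

Emit:
step_arm --commands '[{"delta_pos": [0, 0, 0], "rotation": [0, 0, 0], "hand": 6.5}, {"delta_pos": [0, 0, -3], "rotation": [0, 0, 0], "hand": 6.5}, {"delta_pos": [0, 0, -6.5], "rotation": [0, 0, 0], "hand": 6.5}, {"delta_pos": [0, 0, -9.5], "rotation": [0, 0, 0], "hand": 6.5}, {"delta_pos": [0, 0, -10.5], "rotation": [0, 0, 0], "hand": 6.5}]' --newtons 15

```text
clock: 13.2
tool_pos: [0.4808, 0.0436, 0.0138]
orientation: [-0.0, 0.999, 0.055, -0.001]
ft_force: [0.4, 0.0, 1.3]
finger_gap: 0.0651
```

Emit:
step_arm --commands '[{"delta_pos": [0, 0, 0], "rotation": [0, 0, 0], "hand": 3.5}, {"delta_pos": [0, 0, 0], "rotation": [0, 0, 0], "hand": 3.5}, {"delta_pos": [0, 0, 0], "rotation": [0, 0, 0], "hand": 3.5}, {"delta_pos": [0, 0, 0], "rotation": [0, 0, 0], "hand": 3.5}, {"delta_pos": [0, 0, 0], "rotation": [0, 0, 0], "hand": 3.5}]'

```text
clock: 13.82
tool_pos: [0.4817, 0.0444, 0.0163]
orientation: [0.0, 0.998, 0.055, 0.0]
ft_force: [-1.9, -0.6, 7.2]
finger_gap: 0.0396
```

Emit:
step_arm --commands '[{"delta_pos": [0, 0, 0], "rotation": [0, 0, 0], "hand": 3.5}, {"delta_pos": [0, 0, 0], "rotation": [0, 0, 0], "hand": 3.5}, {"delta_pos": [0, 0, 0], "rotation": [0, 0, 0], "hand": 3.5}, {"delta_pos": [0, 0, 0], "rotation": [0, 0, 0], "hand": 3.5}, {"delta_pos": [0, 0, 0], "rotation": [0, 0, 0], "hand": 3.5}]'

```text
clock: 14.45
tool_pos: [0.4817, 0.0444, 0.0163]
orientation: [0.0, 0.998, 0.055, 0.0]
ft_force: [-2.4, 0.6, 6.8]
finger_gap: 0.0397
```

Emit:
step_arm --commands '[{"delta_pos": [-0.18, 1.6, 0], "rotation": [0, 0, 0], "hand": 3.5}, {"delta_pos": [-0.35, 3.2, 0], "rotation": [0, 0, 0], "hand": 3.5}, {"delta_pos": [-0.53, 4.8, 0], "rotation": [0, 0, 0], "hand": 3.5}, {"delta_pos": [-0.7, 6.4, 0], "rotation": [0, 0, 0], "hand": 3.5}, {"delta_pos": [-0.88, 8.0, 0], "rotation": [0, 0, 0], "hand": 3.5}]'

```text
clock: 15.08
tool_pos: [0.4734, 0.1242, 0.0163]
orientation: [0.001, 0.998, 0.055, 0.001]
ft_force: [0.8, -4.5, 6.1]
finger_gap: 0.0399
```

Emit:
step_arm --commands '[{"delta_pos": [0, 0, 0], "rotation": [0, 0, 0], "hand": 3.5}, {"delta_pos": [0, 0, 0], "rotation": [0, 0, 0], "hand": 7}, {"delta_pos": [0, 0, 0], "rotation": [0, 0, 0], "hand": 7}, {"delta_pos": [0, 0, 0], "rotation": [0, 0, 0], "hand": 7}, {"delta_pos": [0, 0, 0], "rotation": [0, 0, 0], "hand": 7}]'

```text
clock: 15.7
tool_pos: [0.4724, 0.1241, 0.0154]
orientation: [0.0, 0.998, 0.055, -0.0]
ft_force: [0.4, -0.5, 0.1]
finger_gap: 0.0679
```

```bash
python3 - <<'E'
from h import *
s=st();im=read_camera("wrist");cv2.imwrite("pics/w10.png",im[:,:,::-1]);C=cam("wrist",s)
H=hsv(im);h,sa,v=[H[...,i].astype(int) for i in range(3)]
m=(h>10)&(h<32)&(sa>60)&(sa<190)&(v>90);m[230:]=0
for c in blobs(m,200):
  print(cv2.boundingRect(c), rect(C,c,.046))
E
```

```text
t 15.7 tcp [0.4724 0.1241 0.0154] yaw 6.33 tiltz [-0. -0. -1.] F [ 0.4 -0.5  0.1] gap 0.0679 g [-0.0471  0.1119]
(282, 217, 84, 13) [470.9 149.4  32.9   5.    6.3]
```

View pics/w10.png

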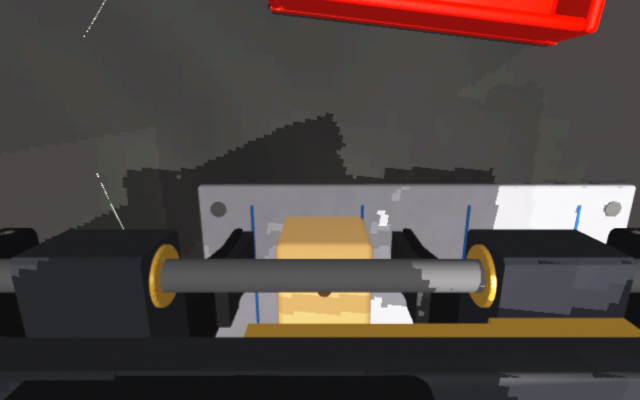

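```bash
python3 - <<'E'
from h import *
s=read_state();C=cam("wrist",s)
for u,z in [((320,247),.046),((325,217),.006)]:
  p=ray(C,u,z)[0];print(p.round(4),w2g(p[:2]).round(4))
E
```

```text
[0.4707 0.1392 0.046 ] [-0.0472  0.1272]
[0.473  0.1392 0.006 ] [-0.0449  0.1269]
```

Both edges agree: the front is at gauge y = 127 mm, so the centre is at 82 mm. I'll regrip at the centre and lift.

Emit:
step_arm --commands '[{"delta_pos": [0.17, -1.5, 0], "rotation": [0, 0, 0], "hand": 7}, {"delta_pos": [0.33, -3.0, 0], "rotation": [0, 0, 0], "hand": 7}, {"delta_pos": [0.33, -3.0, 0], "rotation": [0, 0, 0], "hand": 3.5}, {"delta_pos": [0.33, -3.0, 0], "rotation": [0, 0, 0], "hand": 3.5}, {"delta_pos": [0.33, -3.0, 0], "rotation": [0, 0, 0], "hand": 3.5}]' --newtons 25

```text
clock: 16.38
tool_pos: [0.4757, 0.0948, 0.0156]
orientation: [-0.0, 0.998, 0.056, 0.0]
ft_force: [0.4, 0.3, -1.0]
finger_gap: 0.0481
```

Emit:
step_arm --commands '[{"delta_pos": [0, 0, 0], "rotation": [0, 0, 0], "hand": 3.5}, {"delta_pos": [0, 0, 0], "rotation": [0, 0, 0], "hand": 3.5}, {"delta_pos": [0, 0, 0], "rotation": [0, 0, 0], "hand": 3.5}, {"delta_pos": [0, 0, 0.5], "rotation": [0, 0, 0], "hand": 3.5}, {"delta_pos": [0, 0, 2], "rotation": [0, 0, 0], "hand": 3.5}]'

```text
clock: 17.0
tool_pos: [0.475, 0.0941, 0.0356]
orientation: [0.0, 0.998, 0.055, -0.001]
ft_force: [-0.4, -0.4, -2.0]
finger_gap: 0.0399
```

Emit:
step_arm --commands '[{"delta_pos": [0, 0, 2], "rotation": [0, 0, 0], "hand": 3.5}, {"delta_pos": [0, 0, 5], "rotation": [0, 0, 0], "hand": 3.5}, {"delta_pos": [0, 0, 8], "rotation": [0, 0, 0], "hand": 3.5}, {"delta_pos": [0, 0, 10], "rotation": [0, 0, 0], "hand": 3.5}, {"delta_pos": [0, 0, 10.5], "rotation": [0, 0, 0], "hand": 3.5}]'

```text
clock: 17.62
tool_pos: [0.4766, 0.0945, 0.1425]
orientation: [0.0, 0.998, 0.055, 0.001]
ft_force: [-0.4, -0.3, -2.2]
finger_gap: 0.0399
```

```bash
python3 - <<'E'
from h import *
s=st();im=read_camera("wrist");cv2.imwrite("pics/w11.png",im[:,:,::-1])
E
```

```text
t 17.62 tcp [0.4766 0.0945 0.1425] yaw 6.34 tiltz [ 0.003 -0.    -1.   ] F [-0.4 -0.3 -2.2] gap 0.0399 g [-0.0462  0.0821]
```

View pics/w11.png

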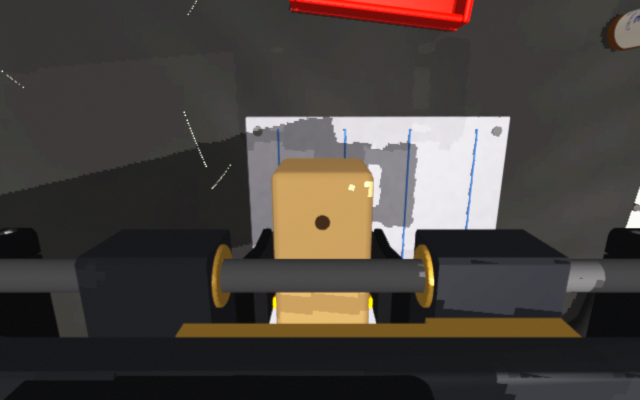

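It's held level, with a 2 N weight and a 40 mm gap. Now carry it to the green tray.

Emit:
step_arm --commands '[{"delta_pos": [0.6, -5, 0], "rotation": [0, 0, -2], "hand": 3.5}, {"delta_pos": [1.2, -10.5, 0], "rotation": [0, 0, -4], "hand": 3.5}, {"delta_pos": [1.9, -16, 0], "rotation": [0, 0, -6], "hand": 3.5}, {"delta_pos": [2.6, -22, 0], "rotation": [0, 0, -8], "hand": 3.5}, {"delta_pos": [3.3, -28, 0], "rotation": [0, 0, -10], "hand": 3.5}]'

```text
clock: 18.3
tool_pos: [0.5083, -0.1873, 0.1398]
orientation: [-0.0, 0.999, -0.032, -0.001]
ft_force: [1.5, 0.2, -1.7]
finger_gap: 0.0395
```

Emit:
step_arm --commands '[{"delta_pos": [0.6, -5, 0], "rotation": [0, 0, -1], "hand": 3.5}, {"delta_pos": [1.0, -8.5, 0], "rotation": [0, 0, -2], "hand": 3.5}, {"delta_pos": [1.0, -8.9, -2], "rotation": [0, 0, -2], "hand": 3.5}, {"delta_pos": [1.0, -8.9, -5], "rotation": [0, 0, -2], "hand": 3.5}, {"delta_pos": [1.0, -8.9, -7], "rotation": [0, 0, -2], "hand": 3.5}]'

```text
clock: 18.92
tool_pos: [0.5176, -0.2731, 0.0679]
orientation: [-0.001, 0.999, -0.049, -0.001]
ft_force: [0.0, 0.3, -2.0]
finger_gap: 0.0401
```

```bash
python3 - <<'E'
from h import *
s=st();im=read_camera("wrist");cv2.imwrite("pics/w12.png",im[:,:,::-1])
E
```

```text
t 18.93 tcp [ 0.5176 -0.2731  0.0679] yaw -5.58 tiltz [-0.003  0.002 -1.   ] F [ 0.   0.3 -2. ] gap 0.0401 g [-0.0457 -0.2878]
```

View pics/w12.png

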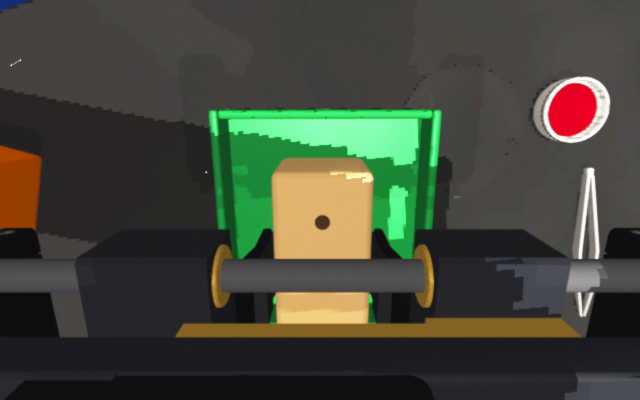

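It's centred in the tray and lined up with it. Lower and release.

Emit:
step_arm --commands '[{"delta_pos": [0, 0, -2], "rotation": [0, 0, 0], "hand": 3.5}, {"delta_pos": [0, 0, -4], "rotation": [0, 0, 0], "hand": 3.5}, {"delta_pos": [0, 0, -5], "rotation": [0, 0, 0], "hand": 3.5}, {"delta_pos": [0, 0, -5.4], "rotation": [0, 0, 0], "hand": 3.5}, {"delta_pos": [0, 0, -5.5], "rotation": [0, 0, 0], "hand": 3.5}]'

```text
clock: 19.6
tool_pos: [0.519, -0.2747, 0.0157]
orientation: [0.0, 0.999, -0.049, 0.0]
ft_force: [-0.9, -0.5, -1.2]
finger_gap: 0.0397
```

Emit:
step_arm --commands '[{"delta_pos": [0, 0, 0], "rotation": [0, 0, 0], "hand": 6}, {"delta_pos": [0, 0, 0], "rotation": [0, 0, 0], "hand": 6}, {"delta_pos": [0, 0, 0], "rotation": [0, 0, 0], "hand": 6}, {"delta_pos": [0, 0, 0.5], "rotation": [0, 0, 0], "hand": 6}, {"delta_pos": [0, 0, 3], "rotation": [0, 0, 0], "hand": 6}]'

```text
clock: 20.23
tool_pos: [0.5177, -0.2742, 0.0449]
orientation: [-0.001, 0.999, -0.049, -0.001]
ft_force: [-0.5, -0.5, 0.0]
finger_gap: 0.0596
```

```bash
python3 - <<'E'
from h import *
s=st();im=read_camera("wrist");cv2.imwrite("pics/w13.png",im[:,:,::-1])
E
```

```text
t 20.23 tcp [ 0.5177 -0.2742  0.0449] yaw -5.65 tiltz [-0.002  0.001 -1.   ] F [-0.5 -0.5  0. ] gap 0.0596 g [-0.0458 -0.2889]
```

View pics/w13.png

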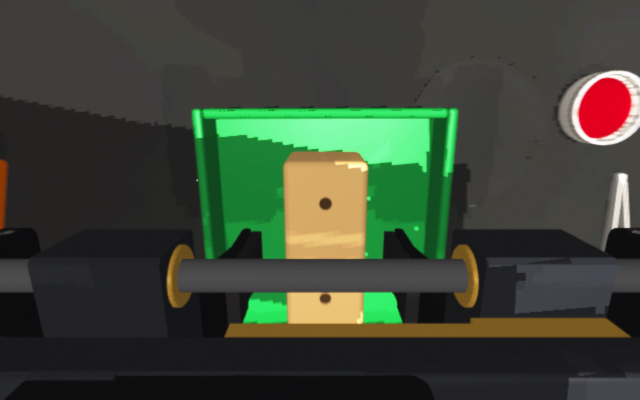

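```bash
python3 - <<'E'
from h import *
im=read_camera("top");H=hsv(im);C=cam("top")
cv2.imwrite("pics/t14.png",cv2.resize(im[130:260,140:430,::-1],None,fx=2.7,fy=2.7))
h,s,v=[H[...,i].astype(int) for i in range(3)]
m=(h>10)&(h<32)&(s>25)&(s<150)&(v>190); m[:, :274]=0; m[:,335:]=0;m[:160]=0;m[240:]=0
for c in blobs(m,30):
    r=rect(C,c,.054);print(cv2.boundingRect(c),r,w2g(r[:2]/1000))
print(g2w([.0543,-.050])); st()
E
```

```text
(275, 170, 35, 17) [592.1 -24.4  39.5  91.5   6.2] [ 0.0555813  -0.04879384]
[ 0.5909588  -0.02573947]
t 20.32 tcp [ 0.5205 -0.2753  0.0484] yaw -5.65 tiltz [ 0.004 -0.002 -1.   ] F [ 0.2 -0.6 -0.5] gap 0.0602 g [-0.0431 -0.2904]
```

View pics/t14.png

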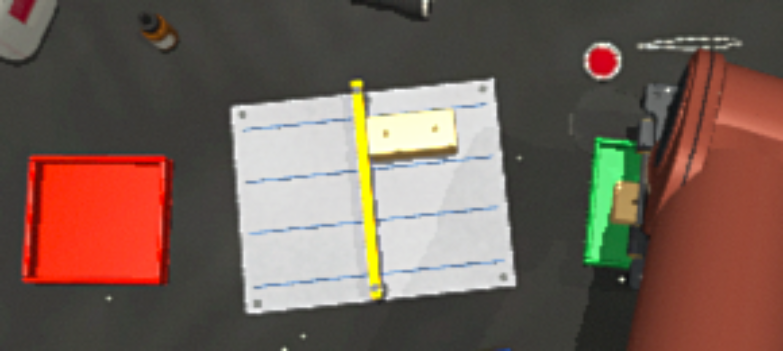

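Block_a is still at the bar, with its centre at (592,-25) mm and yaw 6.2°. Go to it.

Emit:
step_arm --commands '[{"delta_pos": [0, 0, 5], "rotation": [0, 0, 0], "hand": 6}, {"delta_pos": [1.2, 5, 8], "rotation": [0, 0, 3], "hand": 7}, {"delta_pos": [3, 11, 8], "rotation": [0, 0, 6], "hand": 7}, {"delta_pos": [5, 17, 8], "rotation": [0, 0, 9], "hand": 7}, {"delta_pos": [6.7, 22.8, 8], "rotation": [0, 0, 12], "hand": 7}]'

```text
clock: 20.95
tool_pos: [0.5862, -0.0448, 0.1256]
orientation: [0.0, 0.998, 0.056, 0.0]
ft_force: [0.5, -0.7, 1.1]
finger_gap: 0.07
```

Emit:
step_arm --commands '[{"delta_pos": [0.5, 2.1, 0], "rotation": [0, 0, 0], "hand": 7}, {"delta_pos": [0.5, 2.1, 0], "rotation": [0, 0, 0], "hand": 7}, {"delta_pos": [0.5, 2.1, -3], "rotation": [0, 0, 0], "hand": 7}, {"delta_pos": [0.5, 2.1, -5], "rotation": [0, 0, 0], "hand": 7}, {"delta_pos": [0.5, 2.1, -6], "rotation": [0, 0, 0], "hand": 7}]'

```text
clock: 21.58
tool_pos: [0.5899, -0.027, 0.064]
orientation: [0.0, 0.999, 0.055, -0.001]
ft_force: [0.3, -0.5, -0.6]
finger_gap: 0.0703
```

```bash
python3 - <<'E'
from h import *
s=st();im=read_camera("wrist");cv2.imwrite("pics/w15.png",im[:,:,::-1])
E
```

```text
t 21.57 tcp [ 0.5899 -0.027   0.064 ] yaw 6.26 tiltz [-0.002 -0.    -1.   ] F [ 0.3 -0.5 -0.6] gap 0.0703 g [ 0.0531 -0.0511]
```

View pics/w15.png

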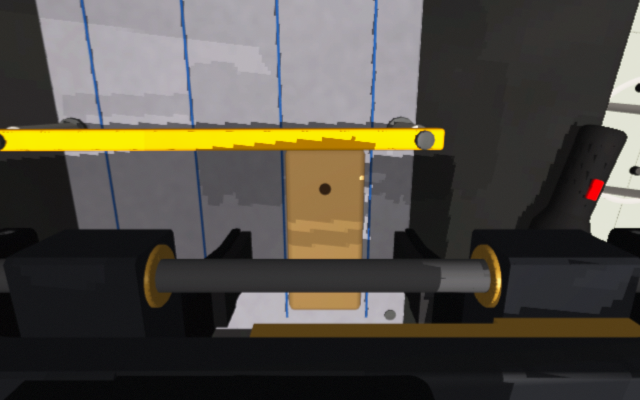

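The jaws straddle block_a. Descend 5 cm, then grip at 25 N.

Emit:
step_arm --commands '[{"delta_pos": [0, 0, -3], "rotation": [0, 0, 0], "hand": 7}, {"delta_pos": [0, 0, -4.7], "rotation": [0, 0, 0], "hand": 7}, {"delta_pos": [0, 0, -5], "rotation": [0, 0, 0], "hand": 7}, {"delta_pos": [0, 0, -5], "rotation": [0, 0, 0], "hand": 3.5}, {"delta_pos": [0, 0, -5], "rotation": [0, 0, 0], "hand": 3.5}]' --newtons 25

```text
clock: 22.25
tool_pos: [0.5915, -0.0256, 0.0165]
orientation: [0.0, 0.998, 0.055, 0.001]
ft_force: [-0.6, -0.9, -0.0]
finger_gap: 0.0572
```

Emit:
step_arm --commands '[{"delta_pos": [0, 0, 0], "rotation": [0, 0, 0], "hand": 3.5}, {"delta_pos": [0, 0, 0], "rotation": [0, 0, 0], "hand": 3.5}, {"delta_pos": [0, 0, 0], "rotation": [0, 0, 0], "hand": 3.5}, {"delta_pos": [0, 0, 0], "rotation": [0, 0, 0], "hand": 3.5}, {"delta_pos": [0.11, -1, 0], "rotation": [0, 0, 0], "hand": 3.5}]'

```text
clock: 22.88
tool_pos: [0.5922, -0.034, 0.016]
orientation: [-0.001, 0.998, 0.056, 0.0]
ft_force: [0.1, 4.5, 4.5]
finger_gap: 0.04
```

Emit:
step_arm --commands '[{"delta_pos": [0.11, -1, 0], "rotation": [0, 0, 0], "hand": 3.5}, {"delta_pos": [0.22, -2, 1], "rotation": [0, 0, 0], "hand": 3.5}, {"delta_pos": [0.22, -2, 5], "rotation": [0, 0, 0], "hand": 3.5}, {"delta_pos": [0.22, -2, 9], "rotation": [0, 0, 0], "hand": 3.5}, {"delta_pos": [0.22, -2, 12.5], "rotation": [0, 0, 0], "hand": 3.5}]'

```text
clock: 23.5
tool_pos: [0.5939, -0.057, 0.1421]
orientation: [0.0, 0.998, 0.055, -0.0]
ft_force: [-0.2, 0.3, -1.7]
finger_gap: 0.04
```

```bash
python3 - <<'E'
from h import *
s=st();im=read_camera("wrist");cv2.imwrite("pics/w16.png",im[:,:,::-1]);st()
E
```

```text
t 23.5 tcp [ 0.5939 -0.057   0.1421] yaw 6.28 tiltz [-0.    -0.001 -1.   ] F [-0.2  0.3 -1.7] gap 0.04 g [ 0.0538 -0.0814]
t 23.55 tcp [ 0.5962 -0.0569  0.1471] yaw 6.29 tiltz [ 0.006 -0.001 -1.   ] F [1.4 0.6 2.8] gap 0.0397 g [ 0.056  -0.0816]
```

View pics/w16.png

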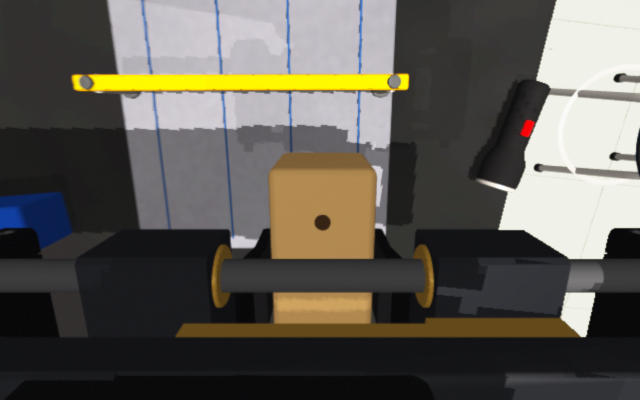

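It's held level. Carry it to the red tray.

Emit:
step_arm --commands '[{"delta_pos": [-1.4, 5.3, 0], "rotation": [0, 0, -1], "hand": 3.5}, {"delta_pos": [-2.8, 10.6, 0], "rotation": [0, 0, -2], "hand": 3.5}, {"delta_pos": [-4.2, 16, 0], "rotation": [0, 0, -3], "hand": 3.5}, {"delta_pos": [-5.6, 21.5, 0], "rotation": [0, 0, -4], "hand": 3.5}, {"delta_pos": [-7, 27, 0], "rotation": [0, 0, -5], "hand": 3.5}]'

```text
clock: 24.18
tool_pos: [0.5238, 0.2146, 0.1406]
orientation: [0.0, 1.0, 0.011, 0.0]
ft_force: [0.7, 0.0, -0.7]
finger_gap: 0.0396
```

Emit:
step_arm --commands '[{"delta_pos": [-1.2, 4.8, 0], "rotation": [0, 0, -0.9], "hand": 3.5}, {"delta_pos": [-2.2, 8.2, 0], "rotation": [0, 0, -0.9], "hand": 3.5}, {"delta_pos": [-2.2, 8.2, -2], "rotation": [0, 0, -0.9], "hand": 3.5}, {"delta_pos": [-2.2, 8.2, -5], "rotation": [0, 0, -0.9], "hand": 3.5}, {"delta_pos": [-2.2, 8.2, -7], "rotation": [0, 0, -0.9], "hand": 3.5}]'

```text
clock: 24.8
tool_pos: [0.5022, 0.2942, 0.0685]
orientation: [0.001, 1.0, 0.003, -0.001]
ft_force: [-0.2, -0.7, -2.1]
finger_gap: 0.0399
```

```bash
python3 - <<'E'
from h import *
s=st();im=read_camera("wrist");cv2.imwrite("pics/w17.png",im[:,:,::-1]);st()
E
```

```text
t 24.8 tcp [0.5022 0.2942 0.0685] yaw 0.35 tiltz [-0.002 -0.002 -1.   ] F [-0.2 -0.7 -2.1] gap 0.0399 g [0.0011 0.2777]
t 24.85 tcp [0.5011 0.2937 0.0663] yaw 0.36 tiltz [-0.004 -0.003 -1.   ] F [-1.1 -0.6 -3.5] gap 0.0401 g [0.     0.2773]
```

View pics/w17.png

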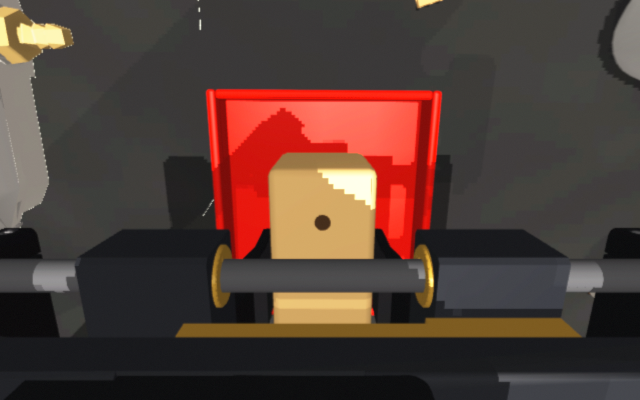

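```bash
python3 - <<'E'
from h import *
s=read_state();s["tool_pos"]=np.array([.5022,.2942,.0685]);C=cam("wrist",s)
print(ray(C,[[210,91],[325,91],[440,92]],.03).round(4))
E
```

```text
[[0.4411 0.3714 0.03  ]
 [0.5038 0.3718 0.03  ]
 [0.5665 0.3716 0.03  ]]
```

The tray centre works out at (504, 302) mm, so I'll shift 6 mm in y while lowering.

Emit:
step_arm --commands '[{"delta_pos": [0.1, 0.6, -2], "rotation": [0, 0, 0], "hand": 3.5}, {"delta_pos": [0.1, 0.6, -4], "rotation": [0, 0, 0], "hand": 3.5}, {"delta_pos": [0.1, 0.6, -5], "rotation": [0, 0, 0], "hand": 3.5}, {"delta_pos": [0.1, 0.6, -5.4], "rotation": [0, 0, 0], "hand": 3.5}, {"delta_pos": [0.1, 0.6, -5.5], "rotation": [0, 0, 0], "hand": 3.5}]'

```text
clock: 25.48
tool_pos: [0.5032, 0.3025, 0.0157]
orientation: [-0.0, 1.0, 0.004, 0.0]
ft_force: [-0.3, 0.2, -1.5]
finger_gap: 0.0399
```

Emit:
step_arm --commands '[{"delta_pos": [0, 0, 0], "rotation": [0, 0, 0], "hand": 6}, {"delta_pos": [0, 0, 0], "rotation": [0, 0, 0], "hand": 6}, {"delta_pos": [0, 0, 0], "rotation": [0, 0, 0], "hand": 6}, {"delta_pos": [0, 0, 0.5], "rotation": [0, 0, 0], "hand": 6}, {"delta_pos": [0, 0, 3], "rotation": [0, 0, 0], "hand": 6}]'

```text
clock: 26.1
tool_pos: [0.5022, 0.3017, 0.0449]
orientation: [0.001, 1.0, 0.004, -0.001]
ft_force: [-0.6, -0.5, 0.9]
finger_gap: 0.0595
```

Emit:
step_arm --commands '[{"delta_pos": [0, 0, 4], "rotation": [0, 0, 0], "hand": 6}, {"delta_pos": [0, 0, 9], "rotation": [0, 0, 0], "hand": 6}, {"delta_pos": [0, -5, 13], "rotation": [0, 0, 0], "hand": 6}, {"delta_pos": [0, -11, 13], "rotation": [0, 0, 0], "hand": 6}, {"delta_pos": [0, -17, 13], "rotation": [0, 0, 0], "hand": 6}]'

```text
clock: 26.72
tool_pos: [0.5032, 0.1308, 0.1767]
orientation: [-0.0, 1.0, 0.004, 0.001]
ft_force: [1.1, 0.6, -0.3]
finger_gap: 0.0598
```

Emit:
step_arm --commands '[{"delta_pos": [0, -4, 0], "rotation": [0, 0, 0], "hand": 6}, {"delta_pos": [0, -7, 0], "rotation": [0, 0, 0], "hand": 6}, {"delta_pos": [0, -8, 0], "rotation": [0, 0, 0], "hand": 6}, {"delta_pos": [0, -8, 0], "rotation": [0, 0, 0], "hand": 6}, {"delta_pos": [0, -8, 0], "rotation": [0, 0, 0], "hand": 6}]'

```text
clock: 27.35
tool_pos: [0.5031, 0.0541, 0.1757]
orientation: [-0.0, 1.0, 0.005, 0.0]
ft_force: [-1.1, 0.0, -0.5]
finger_gap: 0.0599
```

```bash
python3 - <<'E'
from h import *
st();im=read_camera("top");H=hsv(im);C=cam("top")
cv2.imwrite("pics/t18.png",im[:,:,::-1])
h,s,v=[H[...,i].astype(int) for i in range(3)]
m=(h>8)&(h<32)&(s>25)&(s<170)&(v>150); m[:185]=0;m[240:]=0;m[:,:148]=0;m[:,412:]=0
for c in blobs(m,30):
    x=cv2.boundingRect(c)
    print(x,rect(C,c,.053 if x[0]<250 else .045))
cv2.imwrite("pics/s18.png",read_camera("scene")[:,:,::-1])
E
```

```text
t 27.35 tcp [0.5031 0.0541 0.1757] yaw 0.57 tiltz [ 0.     0.001 -1.   ] F [-1.1  0.  -0.5] gap 0.0599 g [-0.0243  0.039 ]
(154, 203, 28, 15) [503.9 311.5  38.9  73.4   3.1]
(367, 197, 34, 18) [ 519.6 -274.1   90.6   40.6   84.3]
```

View pics/t18.png

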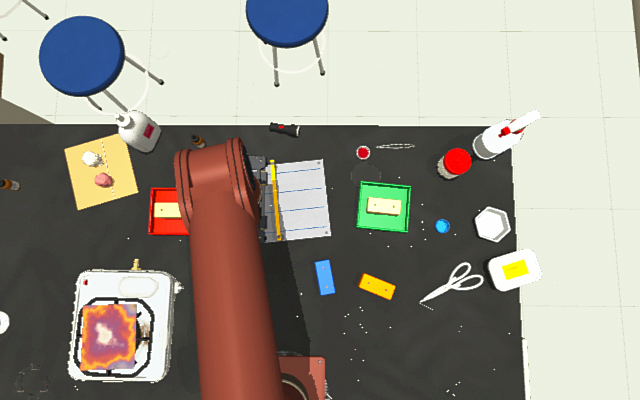

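View pics/s18.png

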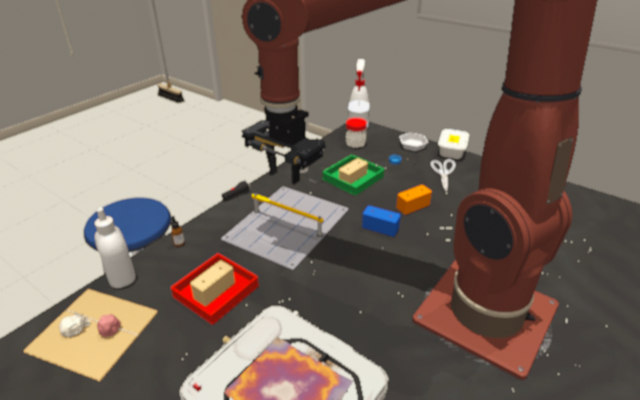

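Both blocks lie flat in their trays: block_b at top pixels (384,206) and block_a at (168,210), partly hidden by the arm. In the scene view block_a is at (213,283) and block_b at (353,169). The bystanders are where they were and the arm is clear.

```bash
python3 -c "
from plant import *
print(job_done())"
```

```text
the job is handed in; nothing more can be done
None
```

Both blocks were tried in the gauge and put away, and I handed the job in at about 27.5 s with the arm clear of everything.

- **Low block (inner lane, block_b):** it slid under the bar with no rise in force until about half showed beyond it. I drew it out on the far side to about 82 mm past the bar. I then stood it in the green tray.
- **Tall block (outer lane, block_a):** it stopped at the bar with about 7 N of reaction and a measured centre about 49 mm before the bar. I left it standing there until block_b was in its tray. I then moved it to the red tray.

**Last checks:**
- **Green tray:** block_b measured within about 2 mm of the tray's centre, full 90 x 40 mm outline.
- **Red tray:** the arm partly hid block_a in the top view, so that measurement (73 mm of its 90 mm length) doesn't give its true centre. I relied on the release position, within about 2 mm of the tray's centre, and on the scene view, which shows it flat in the tray.
- **Red tray centre:** the first top view and the wrist view differed by about 5 mm along y. I used the wrist value.
- **Bystanders:** none looked moved in the pictures. I compared them by eye and did not measure them.

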